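Cock the toy catapult on its hair-trigger catch

ROBOT

A 6-joint arm with a two-finger parallel gripper is mounted at the origin on the work surface. World frame = base frame: x ahead of the robot, y to its left, z up, the work surface at z = 0. Lengths are in m, angles in degrees, forces in N, time in s.
With the tool pointing down it reaches from about 0.4 to 0.825 m from the base axis. Payload 7 kg.
Tool frame: the origin (TCP) lies at the very end of the fingers, on their centre line; the grasp point (between the pads) lies 19 mm behind it (ctrl.hold_point_z is the distance from the TCP to the grasp point, in m); z points along the fingers, y is the line along which they close (so a half turn about z gives the same grasp; the last joint's range is limited). The gripper opens to 88 mm and grips with 3 to 60 N. Pads are 19 mm wide; open, the fingers measure 130 mm over their backs; the gripper's body (78 mm by 193 mm) begins 47 mm behind the grasp point.
Start: joints at [-54.769, 20.546, 0.682, 0, -70.136, -16.507], TCP at [0.217, -0.639, 0.227] pointing down, gripper open.
Joint ranges: [-176.03, 176.03], [-82.01, 121.73], [-58.28, 71.71], [-173.87, 95.51], [-174.79, -0.11], [-173.66, 173.66]. Speed limits (degrees/s): [136.94, 136.94, 172.46, 180, 180, 180].

INTERFACE

Orientations are given as [roll, pitch, yaw] about the fixed x, y, z axes, in that order (R = Rz(yaw) Ry(pitch) Rx(roll)).
In Python, from plant import sensors, viewer, workorder, ctrl gives the robot as it stands.
- The arm moves only by the shell command python3 -m pendant 'ROWS'. ROWS is JSON, a list of rows, each a list of 3 entries, a list of its own where there are three numbers: the opening, from -1 (shut) to 1 (fully open), so that 0 is half open, then the shift along the tool's x, y, z in m, then the turn, a rotation vector about the tool's x, y, z in degrees. A call has 1 to 10 rows; each row is the pose to reach, as a shift and turn from the pose commanded when the call began, along the tool's axes at that moment; what a row does not reach only later rows make up. A row lasts 1/12 s, in which the tool goes at most 41.7 mm and 7.16 degrees, less where a joint would pass 70% of its speed; a pose out of reach is approached as far as the arm can. A call with a gripper value outside its range is refused whole. The fingers move at their own pace and stop on an object; the grip force is fixed at half the most. Time passes only in rows, so rows that repeat a pose let the fingers close. It gives the time, the measured TCP pose, the force, the opening and the grip force at its end, in the units of the state.
- sensors.get_obs(): the state, without advancing time (a new reading comes with each control period).
- viewer.snapshot(name): name is "scene" or "side" or "wrist"; returns the picture (400x640x3 uint8, red, green, blue); there is no depth.
- viewer.camera_params(name): a dict with "fx", "fy", "cx", "cy" (pixels), "extrinsics" (4x4, takes a point from world to camera coordinates). Camera axes: x right, y up, looking along -z (the intrinsics and any distortion apply to the point x, -y, -z); pixel columns grow to the right and rows downward; lengths in m; the calibration is good to about 2 mm. A picture is of the moment at which its call begins: read the wrist's pose just before it. camera_params takes no time and is no camera call; for the wrist camera it gives the pose at the moment of the call.
- workorder.close_job(): hands the job in; it is judged then, once.
The state is a dict: "clock": time; "joint_pos": joint angles; "qvel": joint speeds; "tau": joint torques, N m; "tool_pos": TCP position; "orientation": TCP orientation; "force": force on the tool from outside, world axes, zero at the start; "moment": the same for the moment, N m; "opening": finger opening in m; "gripper_force": force on a finger pad.
Only numpy, scipy, OpenCV 4.12 (cv2) and the standard library are available. Lean on these libraries where they do the work, as an engineer would, in place of code of your own. Each camera call takes 0.05 s, during which the arm holds its last target. There are 200 camera calls.

TASK

Cock the wooden toy catapult on the bench, ready for its test shot: draw the sprung throwing arm down, shift it sideways until the square nut on its side pin is under the brass hook, and ease it up so that the nut sits fully home in the hook and holds the arm when you let go. The catch is a hair trigger and is clamped at a different place along its slot each time: feel for it gently, do not tip it, and never let the arm fly. Leave the other things on the bench alone.

Things in the scene. Friction and masses are not known exactly. Their poses are not given: they have to be found in the camera images.
- catapult: Wooden toy catapult fixed to the bench. Origin under it on the bench, z up, x the throwing direction (away from the robot), y towards the catch side. Board 20 mm thick, x -90..+150 mm, y +-88 mm; two cheeks at x +100, y +-66 mm, 95 mm high, carry a steel axle along y. The arm turns about the axle and slides along it.
- pivot (a point): Point on the fixed axle line at x +100, y -10, z +80 mm of the catapult: centre of the arm's hub when the arm is not slid. Axes as the catapult's.
- handle (a point): Where to hold: middle of the bare tail of the throwing arm, a light wooden bar 16 mm wide (catapult y), 14 mm thick, 240 mm long from the axle. Point 215 mm from the axle; a cup 38 mm wide sits at 160 mm. This frame's -x runs to the free end. At rest the bar rises 0.873 rad (50 deg) towards the robot; hooked it is nearly level. Pinched across its width it turns between the fingers.
- collar (a point): Centre of the square steel nut (14 x 14 mm, 5 mm long) on the end of a 4 mm pin on the arm's +y side, 130 mm from the axle; nut's middle 24.5 mm from the arm's centre line, outer face 27 mm. It is the part that goes under the hook.
- pocket_nominal (a point): Catapult point (-30, 43, 89 mm): middle of the hooked nut if the catch stood mid-slot. The catch is clamped up to 16 mm either way along y from there; that offset is not measured. Catch: upright brass strip 14 mm wide, lip over towards the arm (underside 96 mm high), bead 3 mm thick hanging 3.5 mm down at its inner edge, pocket 8 mm wide from bead to upright (true pocket point -4..+4 mm).
- throwarm (a joint): Arm angle, rad: 0 at rest (50 deg up), grows as drawn down, 0.873 level, hard stop 0.943. Only above 0.84 can the nut pass under the bead; then it rises behind it. Fully home in the hook: about 0.785. Perched on the bead, not home: about 0.81. Spring load at the handle about 1.7 N at rest, 4 N drawn.
- axle (a joint): Sideways slide of the arm along the axle, m: 0 at rest, up to 0.049 towards the catch (+y). A weak spring and friction resist, under 2 N in all, and push it back to 0 when free. A mid-slot pocket is at about 0.0285.
- catch (a joint): Outward tip of the catch, rad, 0 upright; pivot 30 mm above the bench, 59 mm below the nut. The nut pushing sideways on the upright starts to tip it at about 3 N (2 N when it carries the arm); at 6 to 7 N it has tipped 0.04 rad, 2.4 mm at the nut: tripped. It springs back upright.
- mallet_grip (a point): Bystander: hammer lying on the bench, grip point. Leave alone.
- chisel_grip (a point): Bystander: chisel-like hand tool with wooden handle, lying, grip point. Leave alone.
- glue: Bystander: white glue bottle 52 mm wide, 110 mm tall, origin under its centre. Leave alone.

How it is judged:
By the outcome, as a careful person would: the job done as asked, in the order asked, and still so for the second after the job is handed in, with the robot touching nothing.
It also fails if it takes over 42 s, if anything falls off the work surface, if the arm or the gripper's body presses on something with over 40 N, if the wrist force passes 120 N, or if a joint passes its speed limit or range.

## Working session

There is one attempt and no reset: what is moved stays moved. The work goes in short steps, Python scripts to look and compute and a shell command to move; the robot and the scene stay as the last step left them, time stands still between calls to the robot, and variables do not carry over. Pictures are saved under pics/ and viewed, at most 10 in all, crops included, and the job is handed in when it is done.

```bash
ls; mkdir -p pics; python3 - <<'E'
from plant import sensors, viewer, ctrl
import cv2,json
for n in("scene","side"):
    im=viewer.snapshot(n); cv2.imwrite(f"pics/{n}0.png",im[:,:,::-1])
    p=viewer.camera_params(n); print(n,p)
print(sensors.get_obs())
print(ctrl.hold_point_z)
E
```

```text
pics
scene {'fx': 399.9257587285217, 'fy': 399.9257587285217, 'cx': 322.14192453389984, 'cy': 195.11213873011593, 'extrinsics': array([[ 0.26885053,  0.9631386 , -0.0091345 , -0.20161912],
       [-0.52194536,  0.15365324,  0.83902546,  0.19897155],
       [ 0.80950135, -0.22080473,  0.54401548, -1.64463913],
       [ 0.        ,  0.        ,  0.        ,  1.        ]])}
side {'fx': 466.44647727464866, 'fy': 466.44647727464866, 'cx': 316.75804060372127, 'cy': 190.23240175214139, 'extrinsics': array([[-0.94238732, -0.33427747,  0.01283411,  0.59692162],
       [ 0.24305257, -0.65783882,  0.71286291, -0.24964763],
       [-0.22985124,  0.67491233,  0.70118596, -1.04231174],
       [ 0.        ,  0.        ,  0.        ,  1.        ]])}
{'clock': 0.1, 'joint_pos': array([-5.47708178e+01,  2.05886685e+01,  6.39434749e-01, -1.36719765e-02,
       -7.01341702e+01, -1.65067634e+01]), 'qvel': array([-0.016914  , -0.14552784, -0.01014462,  0.03777473,  0.00293031,
       -0.00277974]), 'tau': array([ 5.68022206e-04, -5.84162271e+01,  2.93749756e+01,  7.01553047e+00,
        1.01895348e-02, -8.87190754e-05]), 'tool_pos': array([ 0.21648693, -0.63890745,  0.22571718]), 'orientation': array([ 1.79916381e+02, -1.13756593e-02, -1.61282228e+02]), 'force': array([0.1107606 , 0.58009445, 0.34831273]), 'moment': array([-0.00315914,  0.0392618 ,  0.00996246]), 'gripper_force': 0.0, 'opening': 0.08759918137548957}
0.0188
```

View pics/scene0.png

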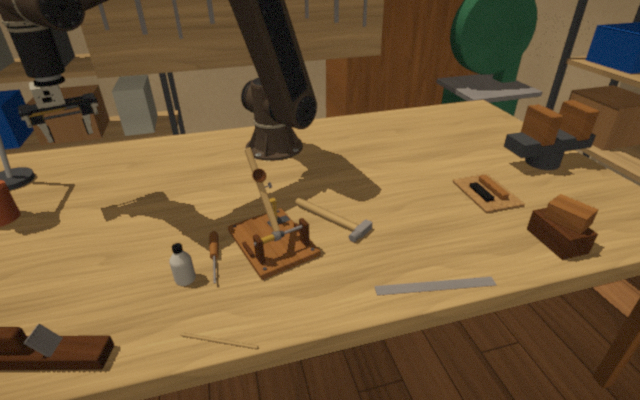

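View pics/side0.png

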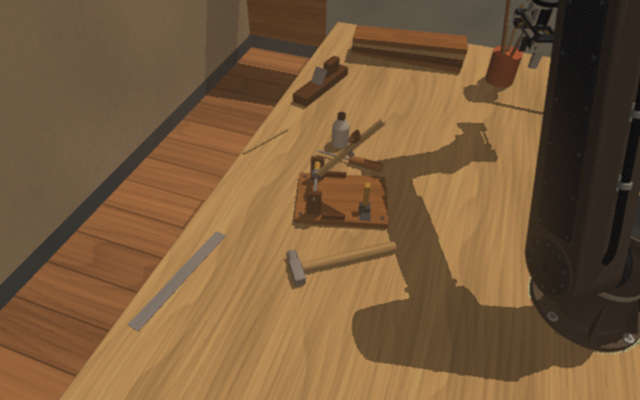

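The scene view shows the catapult board around (275,243) and the arm tip at (250,150). In the side view the board is at (342,200), the arm tip at (381,123) and the catch at (366,195). The hammer lies on the catch side, with the chisel and glue on the other. I'll zoom in on both.

```bash
python3 - <<'E'
import cv2,numpy as np
a=cv2.imread("pics/scene0.png")[140:280,220:330]; b=cv2.imread("pics/side0.png")[110:235,285:395]
f=lambda x:cv2.resize(x,None,fx=3.6,fy=3.6,interpolation=cv2.INTER_CUBIC)
a,b=f(a),f(b); h=max(len(a),len(b))
o=np.zeros((h,a.shape[1]+b.shape[1],3),np.uint8); o[:len(a),:a.shape[1]]=a; o[:len(b),a.shape[1]:]=b
print(o.shape,a.shape); cv2.imwrite("pics/crop1.png",o)
E
```

```text
(504, 792, 3) (504, 396, 3)
```

View pics/crop1.png

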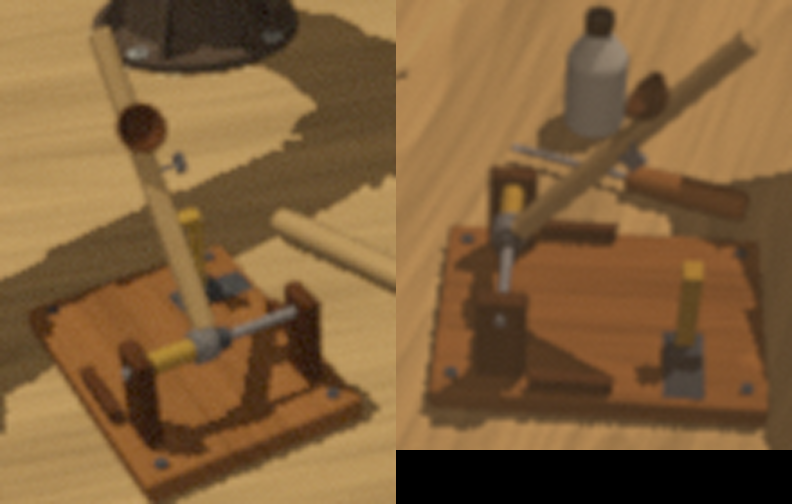

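The crop shows the board's four top corners in both views: side (450,228), (757,240), (770,405), (428,400); scene (35,312), (218,250), (152,487), (366,397). The hub is at (207,342) and (510,230), and the arm tip at (105,32) and (745,42). I'll fit the catapult's position and yaw to these.

```bash
cat >h.py <<'E'
import numpy as np,cv2
from scipy.spatial.transform import Rotation as R
from plant import viewer,sensors
def proj(n,P,c=None):
    c=c or viewer.camera_params(n);E=c["extrinsics"];q=np.atleast_2d(P)@E[:3,:3].T+E[:3,3]
    return np.c_[c["cx"]+c["fx"]*q[:,0]/-q[:,2],c["cy"]-c["fy"]*q[:,1]/-q[:,2]]
def toW(p,P): # p=x,y,yaw ; P in catapult m
    c,s=np.cos(p[2]),np.sin(p[2]);P=np.atleast_2d(P)
    return np.c_[p[0]+c*P[:,0]-s*P[:,1],p[1]+s*P[:,0]+c*P[:,1],P[:,2]]
E
python3 - <<'E'
from h import *
from scipy.optimize import least_squares
c=np.cos(np.radians(50));s=np.sin(np.radians(50))
P=np.array([[150,-88,20],[-90,-88,20],[-90,88,20],[150,88,20],[100,-10,80],[100-240*c,-10,80+240*s]])/1e3
sd=np.array([[450,228],[757,240],[770,405],[428,400],[510,230],[745,42]],float)
sc=np.array([[152,487],[35,312],[218,250],[366,397],[207,342],[105,32]],float)
sd=(sd-[396,0])/3.6+[285,110]; sc=sc/3.6+[220,140]
C={n:viewer.camera_params(n) for n in("side","scene")}
f=lambda p:np.r_[proj("side",toW(p,P),C["side"])-sd,proj("scene",toW(p,P),C["scene"])-sc]
r=least_squares(lambda p:f(p).ravel(),[.6,-.1,0],loss="soft_l1")
print(r.x,np.degrees(r.x[2]));print(f(r.x).round(1))
p=r.x;np.save("p.npy",p)
for k in(0,):
    for th in (50,0): 
        a=np.radians(th);print(th,toW(p,[.1-.215*np.cos(a),-.01,.08+.215*np.sin(a)]))
print(toW(p,[[0,0,0],[-.03,.043,.089]]))
E
```

```text
[ 0.57531549 -0.11426865  0.29017674] 16.62590268512217
[[-1.9 -0.2]
 [-1.1  0.2]
 [-1.1  1.9]
 [-1.3 -1.1]
 [-2.   3.2]
 [ 0.5 -0.2]
 [-0.9 -1.3]
 [-3.3 -1.7]
 [-0.4 -3.1]
 [-0.6 -1.4]
 [ 1.  -1.1]
 [-2.4 -1.4]]
50 [[ 0.54157436 -0.13478024  0.24469956]]
0 [[ 0.46798447 -0.15675457  0.08      ]]
[[ 0.57531549 -0.11426865  0.        ]
 [ 0.53426646 -0.08164999  0.089     ]]
```

```bash
python3 -m pendant '[[1,[-0.05,0.04,-0.05],[0,0,0]],[1,[-0.47,0.373,-0.15],[0,0,2.1]],[1,[-0.47,0.373,-0.15],[0,0,2.1]],[1,[-0.47,0.373,-0.15],[0,0,2.1]],[1,[-0.47,0.373,-0.15],[0,0,2.1]],[1,[-0.47,0.373,-0.15],[0,0,2.1]],[1,[-0.47,0.373,-0.15],[0,0,2.1]],[1,[-0.47,0.373,-0.15],[0,0,2.1]],[1,[-0.47,0.373,-0.15],[0,0,2.1]],[1,[-0.47,0.373,-0.15],[0,0,2.1]]]'
```

```text
clock: 0.93
tool_pos: [0.4335, -0.3019, 0.333]
orientation: [180.0, 0.0, -163.4]
force: [0.5, -1.0, -0.1]
opening: 0.0875
gripper_force: 0.0
```

```bash
python3 -m pendant '[[1,[-0.15,0.128,-0.044],[0,0,0]],[1,[-0.15,0.128,-0.044],[0,0,0]],[1,[-0.15,0.128,-0.044],[0,0,0]],[1,[-0.15,0.128,-0.044],[0,0,0]],[1,[-0.15,0.128,-0.044],[0,0,0]],[1,[-0.15,0.128,-0.044],[0,0,0]],[1,[-0.15,0.128,-0.044],[0,0,0]],[1,[-0.15,0.128,-0.044],[0,0,0]]]'
python3 - <<'E'
from h import *
o=sensors.get_obs();c=viewer.camera_params("wrist");im=viewer.snapshot("wrist");p=np.load("p.npy")
a=np.radians(50);r=np.array([0,.13,.16,.19,.215,.24])
P=toW(p,np.c_[.1-r*np.cos(a),-.01+0*r,.08+r*np.sin(a)])
print(proj("wrist",P,c).round(),o["tool_pos"])
cv2.imwrite("pics/w1.png",im[:,:,::-1])
E
```

```text
clock: 1.6
tool_pos: [0.54, -0.1381, 0.3759]
orientation: [180.0, -0.1, -163.3]
force: [-0.3, -0.0, 1.2]
opening: 0.0877
gripper_force: 0.0
[[324. 249.]
 [324. 224.]
 [325. 216.]
 [325. 206.]
 [325. 197.]
 [325. 186.]] [ 0.53995825 -0.13810549  0.37594099]
```

View pics/w1.png

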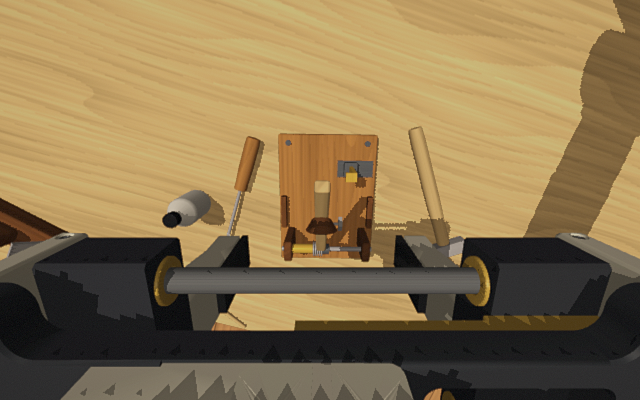

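The wrist view shows the board square to the tool, with its rear corners at (279,134) and (378,134). The bar tip is at (322,184), the hub near (321,248), and the brass catch at about (351,176). I'll refine the pose from this and measure the lip.

```bash
python3 - <<'E'
from h import *
from scipy.optimize import least_squares
im=cv2.imread("pics/w1.png");c=viewer.camera_params("wrist");p0=np.load("p.npy")
hsv=cv2.cvtColor(im,cv2.COLOR_BGR2HSV)
m=cv2.inRange(hsv,(20,150,110),(35,255,255));m[:150]=0;m[190:]=0;m[:,:335]=0;m[:,370:]=0
ys,xs=np.nonzero(m);print("brass",xs.min(),xs.max(),ys.min(),ys.max(),len(xs))
for y in range(ys.min(),ys.max()+1): print(y,xs[ys==y].min(),xs[ys==y].max(),end=' ; ')
a=np.radians(50)
P=np.array([[-90,-88,20],[-90,88,20],[100-240*np.cos(a)-5,-10,80+240*np.sin(a)+4]])/1e3
u=np.array([[279,134],[378,134],[322,181.]])
r=least_squares(lambda p:(proj("wrist",toW(p,P),c)-u).ravel(),p0)
print(r.x,np.degrees(r.x[2]),r.fun.round(1),p0)
for p in(r.x,p0):
  for y in(.020,.036,.043,.05,.06): print(y,proj("wrist",toW(p,[[-.03,y,.099],[-.037,y,.099],[-.023,y,.099]]),c).round(1).tolist())
np.save("p2.npy",r.x)
o=sensors.get_obs()
print(toW(r.x,[[.1-.215*np.cos(a),-.01,.08+.215*np.sin(a)]]),toW(p0,[[.1-.215*np.cos(a),-.01,.08+.215*np.sin(a)]]),o["tool_pos"],o["orientation"])
E
```

```text
brass 346 356 168 181 115
168 352 352 ; 169 351 353 ; 170 351 354 ; 171 352 354 ; 172 350 355 ; 173 346 356 ; 174 346 356 ; 175 346 356 ; 176 346 356 ; 177 346 356 ; 178 346 356 ; 179 346 356 ; 180 346 356 ; 181 346 356 ; [ 0.57521671 -0.11779546  0.28685232] 16.43542751283209 [-1.4  0.   0.1  0.4  0.7 -0.2] [ 0.57531549 -0.11426865  0.29017674]
0.02 [[341.6, 176.7], [341.7, 172.3], [341.5, 181.2]]
0.036 [[351.9, 176.8], [352.1, 172.3], [351.8, 181.2]]
0.043 [[356.4, 176.8], [356.6, 172.3], [356.3, 181.2]]
0.05 [[361.0, 176.8], [361.2, 172.3], [360.8, 181.3]]
0.06 [[367.4, 176.8], [367.7, 172.4], [367.2, 181.3]]
0.02 [[343.7, 177.4], [343.7, 172.9], [343.6, 181.8]]
0.036 [[354.0, 177.4], [354.1, 172.9], [353.9, 181.8]]
0.043 [[358.5, 177.4], [358.7, 172.9], [358.4, 181.8]]
0.05 [[363.1, 177.4], [363.2, 172.9], [362.9, 181.8]]
0.06 [[369.5, 177.4], [369.7, 172.9], [369.3, 181.8]]
[[ 0.54140757 -0.13819477  0.24469956]] [[ 0.54157436 -0.13478024  0.24469956]] [ 0.53967768 -0.13866692  0.37607612] [ 1.79986504e+02 -4.96649568e-02 -1.63385149e+02]
```

```bash
python3 -m pendant '[[0.2,[-0.002,0.002,0.04],[0,0,0]],[0.2,[-0.002,0.002,0.08],[0,0,0]],[0.2,[-0.002,0.002,0.115],[0,0,0]],[0.2,[-0.002,0.002,0.14],[0,0,0]],[0.2,[-0.002,0.002,0.15],[0,0,0]],[0.2,[-0.002,0.002,0.15],[0,0,0]],[0.2,[-0.002,0.002,0.15],[0,0,0]]]'
python3 - <<'E'
from h import *
o=sensors.get_obs();print(o["tool_pos"],o["force"],o["opening"])
im=np.vstack([viewer.snapshot("wrist")[150:400,150:490],viewer.snapshot("side")[80:230,250:590][:, :340]])
cv2.imwrite("pics/g1.png",cv2.resize(im[:,:,::-1],None,fx=1.5,fy=1.5))
E
```

```text
clock: 2.23
tool_pos: [0.5417, -0.1368, 0.2275]
orientation: [-180.0, 0.0, -163.4]
force: [-0.1, -0.5, 0.8]
opening: 0.0535
gripper_force: 0.0
[ 0.54173077 -0.13675869  0.22754994] [-0.09870353 -0.5169881   0.76728768] 0.05345525874532955
```

View pics/g1.png

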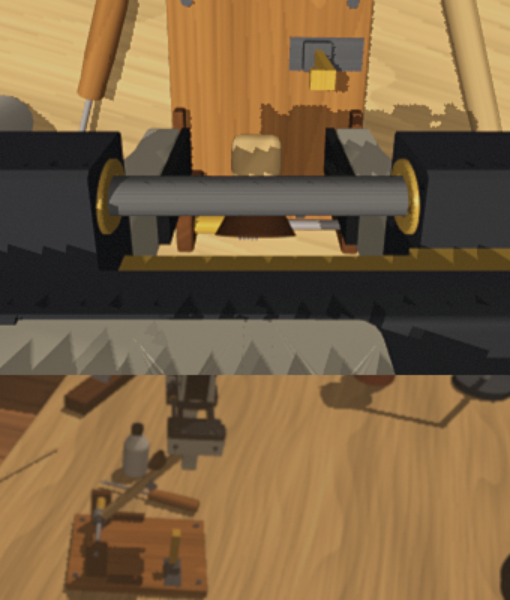

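The bar end at (256,155) is centred between the fingers (190 to 328), so I'll close the gripper.

```bash
python3 -m pendant '[[-0.5,[0,0,0],[0,0,0]],[-0.8,[0,0,0],[0,0,0]],[-1,[0,0,0],[0,0,0]],[-1,[0,0,0],[0,0,0]],[-1,[0,0,0],[0,0,0]],[-1,[0,0,0],[0,0,0]]]'
python3 - <<'E'
import numpy as np
a=np.radians(np.r_[45:-1:-5,-1.5]);s=np.radians(50)
print(np.c_[np.degrees(a),215*(np.cos(a)-np.cos(s)),215*(np.sin(s)-np.sin(a))].round(1))
E
```

```text
clock: 2.83
tool_pos: [0.5415, -0.1358, 0.2266]
orientation: [-180.0, 0.0, -163.4]
force: [0.4, 0.1, 0.4]
opening: 0.0183
gripper_force: 0.2
[[ 45.   13.8  12.7]
 [ 40.   26.5  26.5]
 [ 35.   37.9  41.4]
 [ 30.   48.   57.2]
 [ 25.   56.7  73.8]
 [ 20.   63.8  91.2]
 [ 15.   69.5 109.1]
 [ 10.   73.5 127.4]
 [  5.   76.  146. ]
 [  0.   76.8 164.7]
 [ -1.5  76.7 170.3]]
```

```bash
python3 -m pendant '[[-1,[0,0,0],[0,0,0]],[-1,[0,0,0],[0,0,0]],[-1,[0,0,0],[0,0,0]],[-1,[0,0,0],[0,0,0]]]'

```

```text
clock: 3.17
tool_pos: [0.5415, -0.1359, 0.2266]
orientation: [-180.0, -0.0, -163.4]
force: [-1.1, 0.5, 0.9]
opening: 0.0157
gripper_force: 29.9
```

Gripped at 30 N. Next I'll draw the first half of the arc.

```bash
python3 -m pendant '[[-1,[0.007,0,0.0062],[0,0,0]],[-1,[0.0138,0,0.0127],[0,0,0]],[-1,[0.0203,0,0.0195],[0,0,0]],[-1,[0.0265,0,0.0265],[0,0,0]],[-1,[0.0323,0,0.0338],[0,0,0]],[-1,[0.0379,0,0.0414],[0,0,0]],[-1,[0.0431,0,0.0492],[0,0,0]],[-1,[0.048,0,0.0572],[0,0,0]],[-1,[0.048,0,0.0572],[0,0,0]]]'

```

```text
clock: 3.92
tool_pos: [0.4941, -0.1496, 0.1674]
orientation: [179.9, -0.1, -163.4]
force: [0.6, -0.3, 4.3]
opening: 0.0158
gripper_force: 30.0
```

```bash
python3 -m pendant '[[-1,[0.0087,0,0.0166],[0,0,0]],[-1,[0.0158,0,0.034],[0,0,0]],[-1,[0.0215,0,0.0519],[0,0,0]],[-1,[0.0255,0,0.0702],[0,0,0]],[-1,[0.0268,0,0.0795],[0,0,0]],[-1,[0.028,0,0.0888],[0,0,0]],[-1,[0.0285,0,0.098],[0,0,0]],[-1,[0.0288,0,0.1075],[0,0,0]],[-1,[0.0287,0,0.111],[0,0,0]],[-1,[0.0287,0,0.111],[0,0,0]]]'
python3 - <<'E'
from h import *
p=np.load("p2.npy");o=sensors.get_obs();T=o["tool_pos"]+[0,0,.0188];d=T[:2]-p[:2];c,s=np.cos(p[2]),np.sin(p[2])
print("cat",d@[c,s],d@[-s,c],T[2],"ang",np.degrees(np.arctan2(T[2]-.08,.1-d@[c,s])),o["force"])
im=np.vstack([viewer.snapshot("wrist")[60:310,150:490],viewer.snapshot("side")[80:230,250:590]])
cv2.imwrite("pics/g2.png",cv2.resize(im[:,:,::-1],None,fx=1.5,fy=1.5))
E
```

```text
clock: 4.75
tool_pos: [0.4671, -0.1578, 0.0573]
orientation: [180.0, -0.1, -163.4]
force: [-3.9, -1.9, 5.2]
opening: 0.0157
gripper_force: 30.0
cat -0.11497912396653973 -0.0078021799197094885 0.07609446151436011 ang -1.0407813315392678 [-3.90561696 -1.89633191  5.1647237 ]
```

View pics/g2.png

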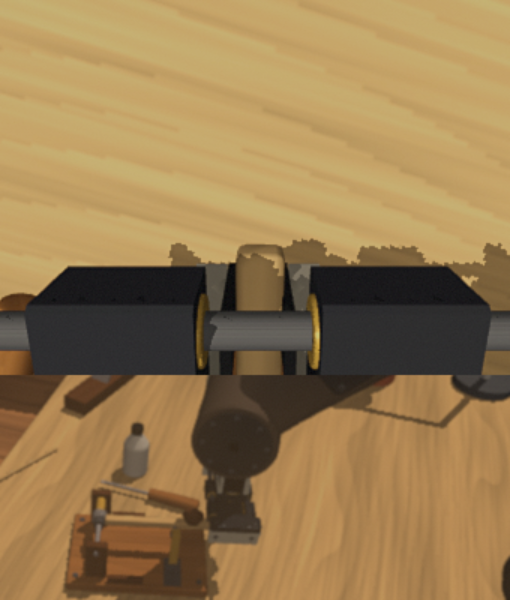

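The arm is drawn to about -1°, held well, with nothing disturbed. I'll relieve the axial push and slide 12 mm towards the catch.

```bash
cat >f.py <<'E'
from h import *
F=[];Y=[];p=np.load("p2.npy");c,s=np.cos(p[2]),np.sin(p[2]);k=sensors.get_obs()["clock"]
for i in range(6):
    viewer.snapshot("wrist");o=sensors.get_obs();F.append(o["force"]);T=o["tool_pos"]-np.r_[p[:2],-.0188];Y.append([T[0]*c+T[1]*s,-T[0]*s+T[1]*c,T[2]])
F=np.array(F);F=np.c_[F[:,0]*c+F[:,1]*s,-F[:,0]*s+F[:,1]*c,F[:,2]];m=np.mean(Y,0)
print("t",round(o["clock"],2),"Fcat",F.mean(0).round(2),"sd",F.std(0).round(2),"cat mm",(m*1e3).round(2),"ang",np.degrees(np.arctan2(m[2]-.08,.1-m[0])).round(2))
E
python3 f.py; python3 -m pendant '[[-1,[0.001,0.003,0],[0,0,0]],[-1,[0.0015,0.006,0],[0,0,0]],[-1,[0.0015,0.009,0],[0,0,0]],[-1,[0.0015,0.012,0],[0,0,0]],[-1,[0.0015,0.012,0],[0,0,0]]]'; python3 f.py
```

```text
t 5.15 Fcat [-5.29 -0.64  3.31] sd [0.4  0.42 0.53] cat mm [-114.94   -7.87   77.22] ang -0.74
clock: 5.57
tool_pos: [0.4638, -0.1461, 0.0587]
orientation: [-180.0, 0.1, -163.3]
force: [0.1, -0.3, 3.5]
opening: 0.0158
gripper_force: 30.0
t 5.87 Fcat [ 0.75 -0.33  3.08] sd [0.81 0.34 0.38] cat mm [-114.89    4.01   77.38] ang -0.7
```

```bash
python3 -m pendant '[[-1,[0,0.001,0],[0,0,0]],[-1,[0,0.002,0],[0,0,0]],[-1,[0,0.0025,0],[0,0,0]],[-1,[0,0.0025,0],[0,0,0]]]'; python3 f.py; python3 -m pendant '[[-1,[0,0.0005,0],[0,0,0]],[-1,[0,0.001,0],[0,0,0]],[-1,[0,0.001,0],[0,0,0]]]'; python3 f.py
```

```text
clock: 6.2
tool_pos: [0.4632, -0.1442, 0.0586]
orientation: [-180.0, 0.1, -163.4]
force: [2.9, 1.2, 4.2]
opening: 0.0155
gripper_force: 30.0
t 6.5 Fcat [ 3.92 -0.95  3.27] sd [0.84 0.11 0.33] cat mm [-114.95    6.36   77.35] ang -0.71
clock: 6.75
tool_pos: [0.4629, -0.1432, 0.0586]
orientation: [-180.0, 0.1, -163.4]
force: [5.7, 1.2, 3.3]
opening: 0.0157
gripper_force: 30.0
t 7.05 Fcat [ 5.43 -1.12  3.51] sd [0.55 0.41 0.24] cat mm [-114.95    7.37   77.35] ang -0.71
```

```bash
python3 -m pendant '[[-1,[-0.0008,0.0005,0],[0,0,0]],[-1,[-0.0008,0.001,0],[0,0,0]],[-1,[-0.0008,0.001,0],[0,0,0]]]'; python3 f.py; python3 -m pendant '[[-1,[0,0.0005,0],[0,0,0]],[-1,[0,0.0007,0],[0,0,0]]]'; python3 f.py
```

```text
clock: 7.3
tool_pos: [0.4626, -0.1421, 0.0583]
orientation: [180.0, -0.0, -163.4]
force: [4.2, 0.5, 3.5]
opening: 0.0156
gripper_force: 30.0
t 7.6 Fcat [ 3.43 -0.87  3.83] sd [0.6  0.48 0.46] cat mm [-114.94    8.51   77.09] ang -0.78
clock: 7.77
tool_pos: [0.4624, -0.1415, 0.0583]
orientation: [180.0, -0.0, -163.4]
force: [3.6, -0.4, 3.6]
opening: 0.0162
gripper_force: 30.0
t 8.07 Fcat [ 3.12 -0.77  3.27] sd [0.2  0.48 0.51] cat mm [-114.93    9.2    77.1 ] ang -0.77
```

```bash
python3 -m pendant '[[-1,[-0.0006,0.0004,0],[0,0,0]],[-1,[-0.0006,0.0007,0],[0,0,0]]]'; python3 f.py; python3 -m pendant '[[-1,[0,0.0004,0],[0,0,0]],[-1,[0,0.0007,0],[0,0,0]]]'; python3 f.py
```

```text
clock: 8.23
tool_pos: [0.4622, -0.1407, 0.0581]
orientation: [180.0, -0.1, -163.4]
force: [1.4, -0.8, 3.3]
opening: 0.0158
gripper_force: 30.0
t 8.53 Fcat [ 0.55 -0.81  3.72] sd [0.37 0.32 0.51] cat mm [-114.89   10.     76.92] ang -0.82
clock: 8.7
tool_pos: [0.4621, -0.14, 0.0582]
orientation: [180.0, -0.1, -163.4]
force: [-0.5, -1.7, 3.7]
opening: 0.0158
gripper_force: 30.0
t 9.0 Fcat [-1.21 -0.75  3.68] sd [0.71 0.54 0.36] cat mm [-114.84   10.69   76.95] ang -0.81
```

```bash
python3 -m pendant '[[-1,[0,0.0004,0],[0,0,0]],[-1,[0,0.0007,0],[0,0,0]]]'; python3 f.py
```

```text
clock: 9.17
tool_pos: [0.4619, -0.1394, 0.0581]
orientation: [180.0, -0.1, -163.4]
force: [-1.8, -2.3, 3.6]
opening: 0.0156
gripper_force: 30.0
t 9.47 Fcat [-2.82 -0.63  3.78] sd [0.58 0.51 0.28] cat mm [-114.8    11.39   76.95] ang -0.81
```

```bash
python3 -m pendant '[[-1,[0.0003,0.0004,0],[0,0,0]],[-1,[0.0003,0.0007,0],[0,0,0]]]'; python3 f.py
```

```text
clock: 9.63
tool_pos: [0.4617, -0.1387, 0.0583]
orientation: [180.0, -0.0, -163.4]
force: [-3.1, -2.3, 3.3]
opening: 0.0158
gripper_force: 30.0
t 9.93 Fcat [-3.14 -0.61  3.54] sd [0.29 0.3  0.42] cat mm [-114.77   12.04   77.06] ang -0.78
```

```bash
python3 -m pendant '[[-1,[0,0.0004,0],[0,0,0]],[-1,[0,0.0007,0],[0,0,0]]]'; python3 f.py
```

```text
clock: 10.1
tool_pos: [0.4616, -0.1381, 0.0583]
orientation: [-180.0, -0.0, -163.4]
force: [-2.8, -2.4, 2.5]
opening: 0.0159
gripper_force: 30.0
t 10.4 Fcat [-4.23 -2.22  3.01] sd [0.47 0.58 0.46] cat mm [-114.77   12.64   77.07] ang -0.78
```

Contact felt at y ≈ 12.3 mm, where Fy jumped to -2.2 N. I'll back off 1.5 mm to the pocket centre and ease up to just below the bead.

```bash
python3 -m pendant '[[-1,[0.0003,-0.001,0],[0,0,0]],[-1,[0.0005,-0.0015,0],[0,0,0]],[-1,[0.0005,-0.0015,-0.003],[0,0,0]],[-1,[0.0005,-0.0015,-0.006],[0,0,0]],[-1,[0.0005,-0.0015,-0.009],[0,0,0]],[-1,[0.0005,-0.0015,-0.0105],[0,0,0]]]'; python3 f.py
```

```text
clock: 10.9
tool_pos: [0.4623, -0.1395, 0.0695]
orientation: [-180.0, 0.1, -163.4]
force: [0.1, -1.3, 2.0]
opening: 0.0155
gripper_force: 30.0
t 11.2 Fcat [-0.26 -0.43  2.06] sd [0.71 0.67 0.48] cat mm [-114.5    11.12   87.98] ang 2.13
```

```bash
python3 -m pendant '[[-1,[0,-0.0003,-0.001],[0,0,0]],[-1,[0,-0.0003,-0.0025],[0,0,0]],[-1,[-0.0002,-0.0003,-0.004],[0,0,0]],[-1,[-0.0003,-0.0003,-0.005],[0,0,0]]]'; python3 f.py
```

```text
clock: 11.53
tool_pos: [0.4625, -0.1397, 0.0741]
orientation: [-180.0, 0.0, -163.4]
force: [1.8, 1.2, 1.2]
opening: 0.0158
gripper_force: 30.0
t 11.83 Fcat [ 2.85 -0.3   1.7 ] sd [0.5  0.38 0.4 ] cat mm [-114.28   10.8    92.87] ang 3.44
```

```bash
python3 -m pendant '[[-1,[-0.0005,0,-0.001],[0,0,0]],[-1,[-0.0007,0,-0.002],[0,0,0]],[-1,[-0.0008,0,-0.003],[0,0,0]]]'; python3 f.py
```

```text
clock: 12.08
tool_pos: [0.4625, -0.1393, 0.0761]
orientation: [180.0, -0.0, -163.4]
force: [7.2, 1.5, -13.0]
opening: 0.0156
gripper_force: 30.0
t 12.38 Fcat [  5.67  -0.98 -10.89] sd [0.23 0.69 0.43] cat mm [-114.27   11.27   94.7 ] ang 3.92
```

This contact is at about 3.9°, which looks like perched on the bead: too low for home, and the nut was nudged +y. I'll lower it and feel for the upright again.

```bash
python3 -m pendant '[[-1,[0.0003,0,0.003],[0,0,0]],[-1,[0.0005,0,0.006],[0,0,0]],[-1,[0.0006,0,0.0095],[0,0,0]],[-1,[0.0006,0.0008,0.0095],[0,0,0]],[-1,[0.0006,0.0015,0.0095],[0,0,0]],[-1,[0.0006,0.0015,0.0095],[0,0,0]]]'; python3 f.py
```

```text
clock: 12.88
tool_pos: [0.4618, -0.1384, 0.0675]
orientation: [-180.0, 0.0, -163.4]
force: [0.3, -1.2, 4.0]
opening: 0.0157
gripper_force: 30.0
t 13.18 Fcat [ 0.47 -0.91  3.66] sd [0.49 0.34 0.41] cat mm [-114.64   12.36   86.27] ang 1.67
```

```bash
python3 -m pendant '[[-1,[-0.0003,0.0003,0],[0,0,0]],[-1,[-0.0003,0.0005,0],[0,0,0]]]'; python3 f.py
```

```text
clock: 13.35
tool_pos: [0.4617, -0.138, 0.0673]
orientation: [-180.0, -0.0, -163.4]
force: [-0.6, -2.2, 4.4]
opening: 0.0158
gripper_force: 30.1
t 13.65 Fcat [-1.87 -2.98  5.09] sd [0.52 0.64 0.3 ] cat mm [-114.63   12.77   86.09] ang 1.62
```

Upright contact is confirmed at y ≈ 12.5 mm. I'll ease off only 0.5 mm this time and rise close behind it.

```bash
python3 -m pendant '[[-1,[0.0002,-0.0006,0],[0,0,0]],[-1,[0.0003,-0.0006,-0.002],[0,0,0]],[-1,[0.0003,-0.0006,-0.004],[0,0,0]],[-1,[0.0001,-0.0006,-0.006],[0,0,0]],[-1,[-0.0001,-0.0006,-0.0075],[0,0,0]]]'; python3 f.py
```

```text
clock: 14.07
tool_pos: [0.4621, -0.1382, 0.0749]
orientation: [180.0, -0.0, -163.4]
force: [1.5, -1.2, -3.6]
opening: 0.0156
gripper_force: 30.0
t 14.37 Fcat [ 1.47 -0.57 -0.22] sd [0.45 0.41 1.1 ] cat mm [-114.24   12.42   93.52] ang 3.61
```

```bash
python3 -m pendant '[[-1,[-0.0001,0,-0.0008],[0,0,0]],[-1,[-0.0002,0,-0.0015],[0,0,0]]]'; python3 f.py
```

```text
clock: 14.53
tool_pos: [0.4621, -0.138, 0.0757]
orientation: [180.0, -0.0, -163.4]
force: [3.7, 0.5, -10.8]
opening: 0.0157
gripper_force: 30.0
t 14.83 Fcat [  3.78  -1.12 -10.74] sd [0.53 0.26 0.75] cat mm [-114.23   12.52   94.56] ang 3.89
```

Contact is at the same height at both y = 10.8 and 12.5 mm, so this may be the lip itself. To test: if the nut is in the pocket, the bead should block -y travel near 9.5 mm. I'll relax z slightly and feel that way.

```bash
python3 -m pendant '[[-1,[-0.0005,0,0.0012],[0,0,0]],[-1,[-0.0005,-0.001,0.0012],[0,0,0]],[-1,[-0.0005,-0.002,0.0012],[0,0,0]],[-1,[-0.0005,-0.0023,0.0012],[0,0,0]]]'; python3 f.py
```

```text
clock: 15.17
tool_pos: [0.4627, -0.1402, 0.075]
orientation: [180.0, -0.1, -163.4]
force: [-0.9, 4.6, -3.7]
opening: 0.0158
gripper_force: 30.0
t 15.47 Fcat [-1.57  4.87 -2.98] sd [0.2  0.41 0.36] cat mm [-114.22   10.31   93.78] ang 3.68
```

```bash
python3 -m pendant '[[-1,[0,-0.0004,0],[0,0,0]],[-1,[0,-0.0008,0],[0,0,0]]]'; python3 f.py
```

```text
clock: 15.63
tool_pos: [0.463, -0.141, 0.075]
orientation: [180.0, -0.1, -163.4]
force: [-3.2, 4.7, -2.4]
opening: 0.016
gripper_force: 30.0
t 15.93 Fcat [-1.69  4.97 -2.92] sd [0.48 0.62 0.36] cat mm [-114.23    9.44   93.77] ang 3.68
```

```bash
python3 - <<'E'
from h import *
p=np.load("p2.npy")
im=[]
for n in("side","scene"):
    q=proj(n,toW(p,[-.03,.03,.09]))[0];u,v=q.astype(int);I=viewer.snapshot(n)[v-28:v+22,u-33:u+33,::-1]
    im.append(cv2.resize(I,None,fx=6,fy=6,interpolation=cv2.INTER_CUBIC)); print(n,q)
cv2.imwrite("pics/c2.png",np.hstack(im))
E
```

```text
side [366.13427643 186.47793843]
scene [268.85224626 202.58669841]
```

View pics/c2.png

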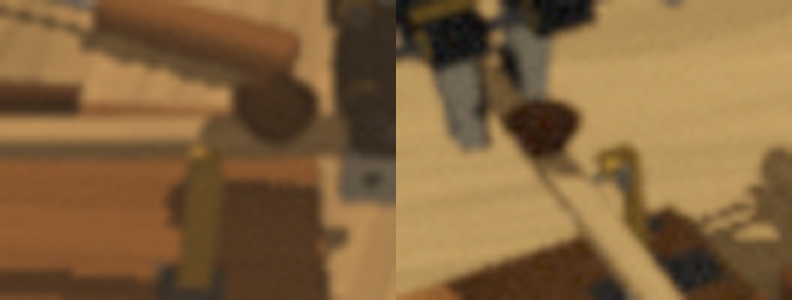

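In the scene crop (right half) the grey nut at (618,180) sits right under the hook's lip at (612,160), next to the upright at (632,200). I'll move another 0.9 mm in -y to see whether the bead blocks it.

```bash
python3 -m pendant '[[-1,[-0.0003,-0.0004,0],[0,0,0]],[-1,[-0.0003,-0.0009,0],[0,0,0]]]'; python3 f.py
```

```text
clock: 16.2
tool_pos: [0.4633, -0.1419, 0.0749]
orientation: [180.0, -0.1, -163.4]
force: [-3.5, 3.8, -2.3]
opening: 0.0162
gripper_force: 30.0
t 16.5 Fcat [-3.05  4.13 -1.83] sd [0.53 0.55 0.33] cat mm [-114.23    8.5    93.73] ang 3.67
```

```bash
python3 - <<'E'
from h import *
a=cv2.imread("pics/g2.png")[:375]
b=viewer.snapshot("wrist")[60:310,150:490,::-1]
b=cv2.resize(b,None,fx=1.5,fy=1.5)
o=np.hstack([cv2.resize(x[230:375,180:340],None,fx=2.4,fy=2.4) for x in(a,b)])
cv2.imwrite("pics/c3.png",o);print(o.shape)
E
```

```text
(348, 768, 3)
```

View pics/c3.png

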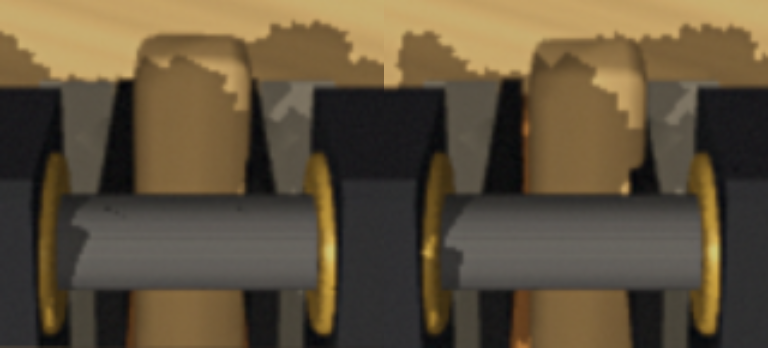

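The bar sits about 1.5 mm to +y within the fingers, so the nut is dragging on or blocked by something. The deciding test is to lower 2 mm. If the nut is home, the bead still blocks it sideways; if it was perched, it goes free.

```bash
python3 -m pendant '[[-1,[0.0008,0,0.001],[0,0,0]],[-1,[0.0008,0,0.0022],[0,0,0]],[-1,[0.0008,0,0.0022],[0,0,0]]]'; python3 f.py
```

```text
clock: 16.8
tool_pos: [0.4633, -0.1424, 0.0732]
orientation: [-180.0, -0.0, -163.4]
force: [-5.5, 2.3, 2.7]
opening: 0.016
gripper_force: 30.0
t 17.1 Fcat [-3.87  3.3   3.32] sd [0.56 0.56 0.3 ] cat mm [-114.31    8.14   92.06] ang 3.22
```

Fz is back to the pure spring load but Fy is still +3.3 N, so the bead is blocking. The nut is in the pocket. I'll recentre, ease up until the hook carries the load, then check.

```bash
python3 -m pendant '[[-1,[0.0008,0.001,0],[0,0,0]],[-1,[0.0008,0.002,0],[0,0,0]],[-1,[0.0008,0.0026,0],[0,0,0]],[-1,[0.0006,0.0026,-0.001],[0,0,0]],[-1,[0.0005,0.0026,-0.0018],[0,0,0]]]'; python3 f.py
```

```text
clock: 17.52
tool_pos: [0.4627, -0.1399, 0.075]
orientation: [-180.0, 0.0, -163.4]
force: [-0.1, -0.8, -1.7]
opening: 0.016
gripper_force: 30.0
t 17.82 Fcat [-0.96 -1.65  0.38] sd [0.55 0.38 0.77] cat mm [-114.21   10.75   93.59] ang 3.63
```

```bash
python3 -m pendant '[[-1,[0,-0.0006,0],[0,0,0]],[-1,[0,-0.0008,-0.0004],[0,0,0]],[-1,[0,-0.0008,-0.0004],[0,0,0]]]'; python3 f.py
```

```text
clock: 18.07
tool_pos: [0.4627, -0.1403, 0.0749]
orientation: [180.0, 0.0, -163.4]
force: [1.9, 0.2, -2.5]
opening: 0.0159
gripper_force: 30.0
t 18.37 Fcat [ 1.52  0.71 -2.77] sd [0.67 0.71 0.29] cat mm [-114.25   10.21   93.81] ang 3.69
```

```bash
python3 -m pendant '[[-0.6,[0,0,0],[0,0,0]],[-0.55,[0,0,0],[0,0,0]],[-0.5,[0,0,0],[0,0,0]],[-0.4,[0,0,0],[0,0,0]],[-0.2,[0,0,0],[0,0,0]],[0,[0,0,0],[0,0,0]],[0,[0,0,0],[0,0,0]]]'
python3 - <<'E'
from h import *
a=cv2.imread("pics/c3.png")
b=viewer.snapshot("wrist")[60:310,150:490,::-1];b=cv2.resize(b,(510,375))
p=np.load("p2.npy");im=[cv2.resize(b,(340,250))]
q=proj("scene",toW(p,[-.03,.03,.09]))[0];u,v=q.astype(int)
im.append(cv2.resize(viewer.snapshot("scene")[v-28:v+22,u-33:u+33,::-1],(330,250),interpolation=cv2.INTER_CUBIC))
cv2.imwrite("pics/r1.png",np.hstack(im));print(sensors.get_obs()["force"])
E
```

```text
clock: 18.95
tool_pos: [0.4625, -0.1405, 0.0752]
orientation: [-180.0, 0.0, -163.4]
force: [-0.7, -0.9, 0.5]
opening: 0.04
gripper_force: 0.0
[ 0.43713856 -0.65895908  0.45116067]
```

View pics/r1.png

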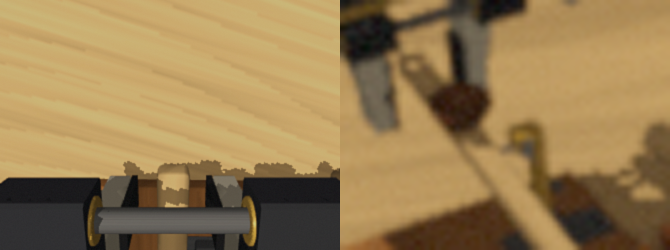

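With the fingers open, the bar stays down: the bar end is at (173,175), centred between them, and the nut is under the lip at (520,145). I'll withdraw straight up.

```bash
python3 -m pendant '[[0,[0,0,-0.008],[0,0,0]],[0,[0,0,-0.02],[0,0,0]],[0,[0,0,-0.04],[0,0,0]],[0,[0,0,-0.07],[0,0,0]],[0,[0,0,-0.1],[0,0,0]],[0,[0,0,-0.13],[0,0,0]],[0,[0,0,-0.16],[0,0,0]],[0,[0,0,-0.19],[0,0,0]],[0,[0,0,-0.2],[0,0,0]],[0,[0,0,-0.2],[0,0,0]]]'
python3 - <<'E'
from h import *
p=np.load("p2.npy");c=viewer.camera_params("wrist");I=viewer.snapshot("wrist")
for a in(3.6,5.0,50):
    r=np.radians(a);print(a,proj("wrist",toW(p,[[.1-.24*np.cos(r),0,.08+.24*np.sin(r)]]),c).round(1))
print(proj("wrist",toW(p,[[-.03,.035,.09]]),c))
im=[cv2.resize(I[:,:,::-1],(480,300))]
q=proj("side",toW(p,[-.03,0,.09]))[0];u,v=q.astype(int)
im.append(cv2.resize(viewer.snapshot("side")[v-50:v+50,u-50:u+50,::-1],(300,300),interpolation=cv2.INTER_CUBIC))
cv2.imwrite("pics/r2.png",np.hstack(im))
E
```

```text
clock: 19.88
tool_pos: [0.464, -0.1407, 0.279]
orientation: [-179.9, 0.3, -163.4]
force: [0.6, -0.2, -0.6]
opening: 0.044
gripper_force: 0.0
3.6 [[314.9 160.8]]
5.0 [[314.8 161.9]]
50 [[309.5 314.6]]
[[341.68632555 243.18341077]]
```

View pics/r2.png

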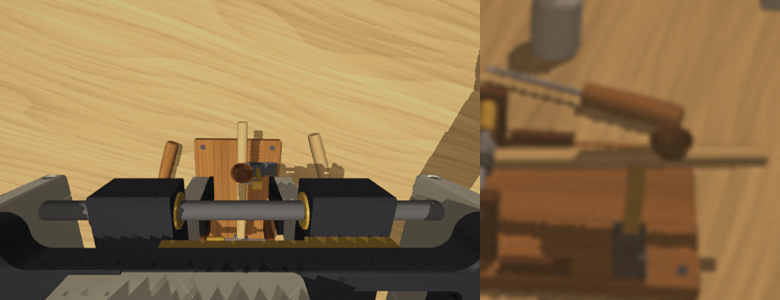

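The arm stays cocked: the bar is down (tail at (242,125)), the nut is under the hook, the bystanders are untouched and the robot is clear. I'm handing it in.

```bash
python3 -c "
from plant import workorder
print(workorder.close_job())"
```

```text
the job is handed in; nothing more can be done
None
```

The catapult is cocked and handed in at about 20 s: the arm held when I let go, and a feel test (the bead still blocked the nut sideways with the arm eased down 2 mm) says the nut is home in the hook, though the measured arm height was nearer the perched value, so that test is what I relied on.

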